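# Refit the grinding head of the pigment mill

### The job

Put the cleaned grinding head, the smaller of the two standing in the white tray, back into the pigment mill: lower it grip upwards into the round well and turn it under light pressure, without forcing it, until its cross lugs drop into the drive and it sits fully home, flush with the rim. Then swing the keeper lever over its rim right up to the stop, and leave everything else on the desk where it is.

Things in the scene. Friction and masses are not known exactly. Their poses are not given: they have to be found in the camera images.
- head: grinding head to refit, steel, 0.13-0.23 kg, the smaller of two standing upright in the white tray. From below: two crossed bars (lugs along its x and y axes, 46 mm long, 8 mm wide, 6 at the tips, 8 mm deep; a quarter turn fits alike), a disc 68 mm across, 12 mm thick, lower edge bevelled 4 mm, then the grip; 62 mm tall in all. Origin on its axis at the lug tips, z up
- head_grip (a point): middle of the head's grip, 46 mm above the head's origin; axes as the head's. The grip is an upright black slab 36 mm long (x), 16 mm wide (y), 42 mm tall from the disc's top to 62 mm above the origin
- mill: pigment mill, fixed to the desk: grey housing 150 mm (x) by 200 mm (y, -75 to +125 mm), 50 mm tall, carrying a round metal tower 96 mm across with an open round well of 73 mm bore. Origin on the well's axis at desk height, z up
- mill_rim (a point): centre of the well's mouth at rim level, 80 mm above the desk, axes as the mill's. A head whose lugs merely rest on the drive stands 8 mm proud of the rim; with the lugs dropped in, its disc is flush and its origin 20 mm below the rim
- mill_drive (a point): top of the drive in the well, on its axis, 12 mm below the rim: a steel block with a cross slot (arms 12 mm wide, 10 mm deep). It stands at any angle about the vertical, NOT reported (axes here are the mill's): find it by turning the head. It is sprung: gives way down 3.5 mm under about 4 N rising to 7 N, then solid. Its shaft is stiff to turn (0.14 N m)
- keeper (a joint): angle of the keeper, a flat steel lever beside the well, 2 to 8 mm above the rim, nose 37 mm long: 0 = open (nose along the mill's +x, tail with thumb pin along -x), 1.57 = at its stop (nose over the disc, pointing at the well's axis). Closing is clockwise from above. Stays where left, takes about 1 N at the pin, passes over the head only when that is fully down
- keeper_pivot (a point): pivot of the keeper, 62 mm from the well's axis along the mill's +y, on the lever's top, 90 mm above the desk
- keeper_pin (a point): top of the thumb pin on the keeper's tail, an upright black pin 10 mm across standing 27 mm above the lever, 42 mm from the pivot; its top is 115 mm above the desk
- spare_head: a larger grinding head of the same make that does not fit this mill: disc 84 mm across, three crossed bars below; otherwise like the other head, standing about 130 mm from it in the same low tray (130 x 270 mm, rim 12 mm high). Origin centre of its underside
- water_glass: water glass, 72 mm across, 100 mm tall, origin centre of its foot
- ink_bottle: squat amber jar, 48 mm across, 75 mm tall, origin centre of its foot
- eraser: white eraser 55 x 24 x 13 mm, lying flat, origin centre of its underside
- brush: paint brush 170 mm long lying along its x axis, origin below its middle
Mind the look-alikes: they are no part of the job. What is shaped like the head but green, pink or yellow is not meant.

How it is judged:
By the outcome, as a careful person would: the job done as asked, in the order asked, and still so for the second after the job is handed in, with the robot touching nothing.
It also fails if it takes over 72 s, if anything falls off the work surface, if the arm or the gripper's body presses on something with over 40 N, if the wrist force passes 120 N, or if a joint passes its speed limit or range.

### The arm

A 6-joint arm with a two-finger parallel gripper is mounted at the origin on the work surface. World frame = base frame: x ahead of the robot, y to its left, z up, the work surface at z = 0. Lengths are in m, angles in rad, forces in N, time in s.
With the tool pointing down it reaches from about 0.35 to 0.975 m from the base axis. Payload 4.9 kg.
Tool frame: the origin (TCP) lies at the very end of the fingers, on their centre line; the grasp point (between the pads) lies 19 mm behind it; z points along the fingers, y is the line along which they close (so a half turn about z gives the same grasp; the last joint's range is limited). The gripper opens to 85 mm and grips with 20 to 120 N. Pads are 22 mm wide; open, the fingers measure 114 mm over their backs; the gripper's body (76 mm by 85 mm) begins 54 mm behind the grasp point. The pads swing forward as they close: fully open they stand 13 mm farther back than shut.
Start: joints at [1.199, 0.053, 1.613, -0, 1.476, -0.119], TCP at [0.156, 0.605, 0.231] pointing down, gripper open.
Joint ranges: [-3.01, 3.01], [-1.01, 2.22], [0.06, 2.58], [-1.02, 4.17], [0.09, 2.62], [-3.14, 3.14]. Speed limits (rad/s): [2.57, 2.57, 3.14, 3.14, 3.14, 3.14].

### API

Orientations are given as a rotation vector (axis times angle).
In Python, from station import * gives the robot as it stands.
- The arm moves only by the shell command python3 -m crank 'ROWS' [OPENING] [FORCE]. ROWS is JSON, a list of rows, each an object with "offset": the shift along the tool's x, y, z in m, a list of three; "twist": the turn, a rotation vector about the tool's x, y, z in degrees, a list of three. In form: [{"offset": [x, y, z], "twist": [rx, ry, rz]}, ...]. A call has 1 to 20 rows; each row is the pose to reach, as a shift and turn from the pose commanded when the call began, along the tool's axes at that moment; what a row does not reach only later rows make up. A row lasts 1/8 s, in which the tool goes at most 62.5 mm and 10.7 degrees, less where a joint would pass 70% of its speed; a pose out of reach is approached as far as the arm can. A call with a gripper value outside its range is refused whole. OPENING is the opening, from 0 (shut) to 1 (fully open), set as the call begins (- or left out, the last holds). The fingers move at their own pace and stop on an object; FORCE is the grip in N (left out, the last holds). Time passes only in rows, so rows that repeat a pose let the fingers close. It gives the time, the measured TCP pose, the force, the opening and the grip force at its end, in the units of the state.
- get_obs(): the state, without advancing time (a new reading comes with each control period).
- get_image(name): name is "scene" or "top" or "wrist"; returns the picture (400x640x3 uint8, red, green, blue); there is no depth.
- get_calibration(name): a dict with "intrinsics" (3x3 intrinsics, pixels), "world_from_camera" (4x4, takes a point from camera to world coordinates); the wrist camera has in their place "tool_from_camera" (4x4, takes a point from camera to tool coordinates, whose origin is the TCP and whose axes are the flange's). Camera axes: x right, y up, looking along -z (the intrinsics and any distortion apply to the point x, -y, -z); pixel columns grow to the right and rows downward; lengths in m; the calibration is good to about 2 mm. A picture is of the moment at which its call begins: read the wrist's pose just before it. get_calibration takes no time and is no camera call.
- finish_job(): hands the job in; it is judged then, once.
Trained networks look in the newest picture that a camera, given by its name, has taken for a name from the list of things; names that differ only in an ending like _2 or _b are one class to them, and where a whole thing is asked for, a point or a joint stands for the part that bears it (a point fixed in the world has none). Each returns a list of dicts, best first, with "confidence" (0 to 1); they miss things now and then, are a little off and sometimes report something else, mostly with a low value. They report only what shows in the picture. A call takes as long as a camera call. They do not tell look-alikes from the thing itself.
- cut_out(query, camera): "region" (400x640 bool, what is visible of it) and "rect" ([centre column, centre row, width, height] in pixels, round what is visible of it).
The state is a dict: "t": time; "q": joint angles; "dq": joint speeds; "effort": joint torques, N m; "tool_pos": TCP position; "tool_rot": TCP orientation; "contact_force": force on the tool from outside, world axes, zero at the start; "wrist_torque": the same for the moment, N m; "opening": finger opening in m; "grip_force": force on a finger pad.
Only numpy, scipy, OpenCV 4.12 (cv2) and the standard library are available. Lean on these libraries where they do the work, as an engineer would, in place of code of your own. Each camera call takes 0.05 s, during which the arm holds its last target. There are 200 camera calls.

## Working session

There is one attempt and no reset: what is moved stays moved. The work goes in short steps, Python scripts to look and compute and a shell command to move; the robot and the scene stay as the last step left them, time stands still between calls to the robot, and variables do not carry over. Pictures are saved under pics/ and viewed, at most 10 in all, crops included, and the job is handed in when it is done.

```bash
mkdir -p pics; cat > h.py <<'E'
from station import *
import numpy as np, cv2
from scipy.spatial.transform import Rotation as R
def save(n,im): cv2.imwrite('pics/'+n+'.png',cv2.cvtColor(np.ascontiguousarray(im),cv2.COLOR_RGB2BGR))
def cam(name,obs=None):
    c=get_calibration(name);K=np.array(c['intrinsics'])
    if name=='wrist':
        T=np.eye(4);T[:3,:3]=R.from_rotvec(obs['tool_rot']).as_matrix();T[:3,3]=obs['tool_pos'];return K,T@np.array(c['tool_from_camera']),c
    return K,np.array(c['world_from_camera']),c
def proj(P,K,T):
    p=(np.asarray(P)-T[:3,3])@T[:3,:3];q=np.stack([p[...,0],-p[...,1],-p[...,2]],-1)@K.T
    return q[...,:2]/q[...,2:]
def atz(uv,z,K,T):
    uv=np.atleast_2d(uv).astype(float);d=np.c_[uv,np.ones(len(uv))]@np.linalg.inv(K).T
    d=(d*[1,-1,-1])@T[:3,:3].T;return T[:3,3]+d*((z-T[2,3])/d[:,2])[:,None]
E
python3 - <<'E'
from h import *
np.set_printoptions(precision=4,suppress=True)
o=get_obs();print(o)
for n in ['top','scene']:
    im=get_image(n);save(n+'0',im);c=get_calibration(n);print(n,c)
    for q in ['head','spare_head','mill','keeper','keeper_pin']:
        for r in cut_out(q,n)[:4]: print(n,q,round(r['confidence'],2),np.round(r['rect']))
print(get_calibration('wrist'))
E
```

```text
{'t': 0.0, 'q': array([ 1.199 ,  0.0534,  1.6143,  0.    ,  1.476 , -0.119 ]), 'dq': array([-0.    , -0.0015,  0.0014, -0.0002,  0.0017, -0.0002]), 'effort': array([ -0.0006, -39.3702, -37.0162,  -0.0002,   0.0072,   0.    ]), 'tool_pos': array([0.1561, 0.6046, 0.2301]), 'tool_rot': array([-0.3959, -3.116 ,  0.0031]), 'contact_force': array([ 0.5705, -0.3193,  1.1352]), 'wrist_torque': array([ 0.0135, -0.0222,  0.0357]), 'grip_force': 0.0, 'opening': 0.08527788975735824}
top {'intrinsics': array([[454.6197,   0.    , 323.4743],
       [  0.    , 454.6197, 198.1156],
       [  0.    ,   0.    ,   1.    ]]), 'world_from_camera': array([[-0.0065,  0.9993, -0.0369,  0.5292],
       [-1.    , -0.0064,  0.0028, -0.0862],
       [ 0.0025,  0.0369,  0.9993,  1.03  ],
       [ 0.    ,  0.    ,  0.    ,  1.    ]])}
top head 0.79 [467. 273.  34.  31.]
top head 0.74 [399. 283.  30.  34.]
top head 0.63 [478. 212.  31.  30.]
top spare_head 0.74 [357. 205.  42.  46.]
top mill 0.73 [189. 211. 109.  82.]
top mill 0.48 [161. 208.  20.  43.]
top keeper 0.86 [161. 207.  20.  36.]
top keeper_pin 0.51 [18
[... 277 characters left out ...]
[-0.0057,  0.7684,  0.64  ,  0.9627],
       [ 0.    ,  0.    ,  0.    ,  1.    ]])}
scene head 0.67 [245. 212.  26.  27.]
scene head 0.59 [209. 186.  24.  21.]
scene head 0.56 [195. 220.  22.  24.]
scene spare_head 0.58 [294. 212.  27.  24.]
scene mill 0.96 [424. 192.  71.  55.]
scene keeper 0.64 [438. 175.   9.  25.]
scene keeper_pin 0.52 [439. 176.   7.  30.]
{'intrinsics': array([[335.6224,   0.    , 322.2929],
       [  0.    , 335.6224, 200.7202],
       [  0.    ,   0.    ,   1.    ]]), 'tool_from_camera': array([[ 0.0003,  0.9603,  0.279 ,  0.0719],
       [ 1.    , -0.0004,  0.0004,  0.0016],
       [ 0.0005,  0.279 , -0.9603, -0.1425],
       [ 0.    ,  0.    ,  0.    ,  1.    ]])}
```

```bash
python3 -c "
import cv2,numpy as np
a=cv2.imread('pics/top0.png');b=cv2.imread('pics/scene0.png')
cv2.imwrite('pics/both.png',cv2.resize(np.vstack([a,b]),(0,0),fx=.75,fy=.75))"
```

```text
(no output)
```

View pics/top0.png

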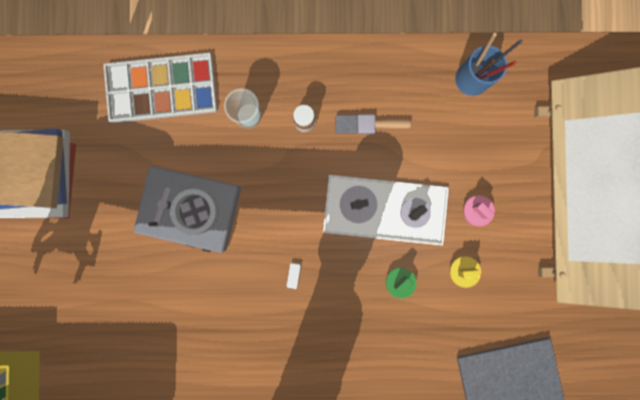

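View pics/scene0.png

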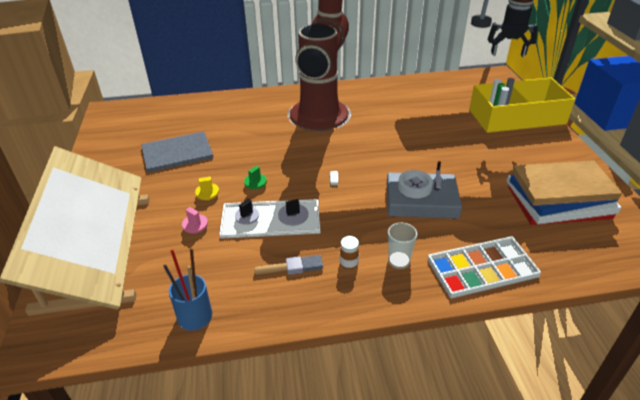

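The top view shows a head in the tray at (416,209) and the larger spare_head at (358,204). The look-alikes are green (401,283), yellow (466,272) and pink (479,211). I choose (416,209), the smaller steel head in the white tray, and check it with a close crop.

```bash
python3 - <<'E'
from h import *
np.set_printoptions(precision=4,suppress=True)
im=cv2.imread('pics/top0.png')
a=cv2.resize(im[170:250,320:450],(780,480),interpolation=cv2.INTER_CUBIC)
cv2.imwrite('pics/crop.png',a)
K,T,_=cam('top')
print('head',atz([416,210],.06,K,T),'spare',atz([358,204],.06,K,T))
c=atz([[152,167],[240,184],[224,251],[135,234]],.05,K,T);print(c)
print('well',atz([193,211],.08,K,T),'yaw',np.arctan2(*( (c[0]-c[1])[[1,0]]))-np.pi/2,np.arctan2(*( (c[3]-c[2])[[1,0]]))-np.pi/2)
E
```

```text
head [[ 0.5383 -0.2862  0.06  ]] spare [[ 0.5519 -0.1625  0.06  ]]
[[0.6349 0.2811 0.05  ]
 [0.5969 0.0911 0.05  ]
 [0.4531 0.1254 0.05  ]
 [0.4907 0.3165 0.05  ]]
well [[0.539  0.1837 0.08  ]] yaw -0.19730877941727076 -0.19454862249602622
```

View pics/crop.png

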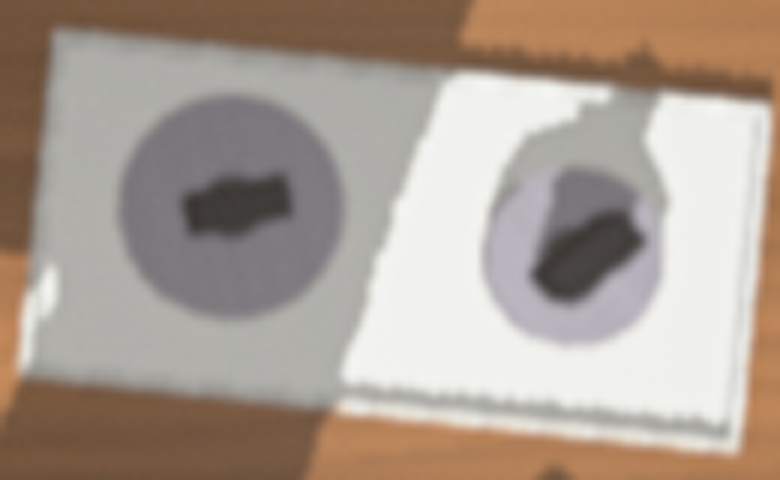

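The crop confirms it: the smaller steel head has its disc centre at about (415.5,213) and its grip at about (418,212.5). The larger spare is on the left, in shadow. First I move over the mill for a close wrist look, turning towards the grip yaw on the way.

```bash
cat >> h.py <<'E'
def yawy(o): y=R.from_rotvec(o['tool_rot']).as_matrix()[:,1]; return np.degrees(np.arctan2(y[1],y[0]))
def go(P,yaw=None):
    o=get_obs();M=R.from_rotvec(o['tool_rot']).as_matrix()
    y=yawy(o);d=0 if yaw is None else (y-yaw+90)%180-90
    print('offset mm',np.round(M.T@(np.array(P)-o['tool_pos'])*1000,1),'twistz',round(d,1),'yawy now',round(y,1),'tilt',np.round(M[:,2],4),'q6',round(o['q'][5],2))
E
python3 - <<'E'
from h import *
K,T,_=cam('top')
print(atz([415.5,212.8],.022,K,T),atz([418,212.5],.064,K,T))
go([.539,.184,.21],35)
E
```

```text
[[ 0.53246323 -0.29283807  0.022     ]] [[ 0.53292806 -0.28955266  0.064     ]]
offset mm [-475.8 -312.    21.3] twistz 40.5 yawy now 75.5 tilt [ 0. -0. -1.] q6 -0.12
```

```bash
python3 -m crank '[{"offset":[-0.476,-0.312,0.021],"twist":[0,0,40]},{"offset":[-0.476,-0.312,0.021],"twist":[0,0,40]},{"offset":[-0.476,-0.312,0.021],"twist":[0,0,40]},{"offset":[-0.476,-0.312,0.021],"twist":[0,0,40]},{"offset":[-0.476,-0.312,0.021],"twist":[0,0,40]},{"offset":[-0.476,-0.312,0.021],"twist":[0,0,40]},{"offset":[-0.476,-0.312,0.021],"twist":[0,0,40]},{"offset":[-0.476,-0.312,0.021],"twist":[0,0,40]},{"offset":[-0.476,-0.312,0.021],"twist":[0,0,40]},{"offset":[-0.476,-0.312,0.021],"twist":[0,0,40]},{"offset":[-0.476,-0.312,0.021],"twist":[0,0,40]},{"offset":[-0.476,-0.312,0.021],"twist":[0,0,40]},{"offset":[-0.476,-0.312,0.021],"twist":[0,0,40]}]'
python3 - <<'E'
from h import *
o=get_obs();im=get_image('wrist');save('w1',im)
np.savez('w1.npz',im=im,pos=o['tool_pos'],rot=o['tool_rot'])
print(o['tool_pos'],yawy(o),get_calibration('wrist').keys())
K,T,c=cam('wrist',o)
for n,P in [('well',[.539,.1837,.08]),('pivot',[.539+.062*np.sin(.196),.1837+.062*np.cos(.196),.09])]: print(n,proj(P,K,T))
go([.533,-.290,.22],35)
E
```

```text
t: 2.22
tool_pos: [0.5384, 0.1852, 0.2105]
tool_rot: [1.435, 2.795, 0.0]
contact_force: [0.2, 0.0, 0.2]
opening: 0.0857
grip_force: 0.0
[0.53844266 0.18518285 0.21048497] 35.63221731771417 dict_keys(['intrinsics', 'tool_from_camera'])
well [321.15161982 194.80538191]
pivot [379.15995147 145.65482683]
offset mm [-382.9 -281.2   -9.6] twistz 0.6 yawy now 35.6 tilt [ 2.e-04  1.e-04 -1.e+00] q6 -0.42
```

View pics/w1.png

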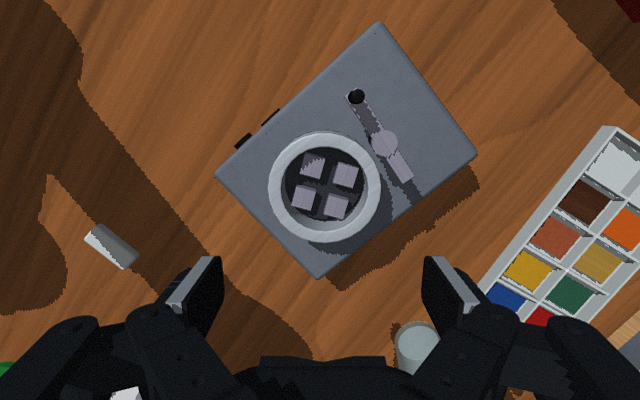

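The wrist view shows the well at about (324,187) and the cross-slot blocks at (312,167), (344,176), (336,207) and (302,197). The keeper is open, with its pin top at (356,96), pivot at (384,144) and nose at (405,176). Next I turn these into positions and go over the head.

```bash
python3 - <<'E'
from h import *
d=np.load('w1.npz');o=dict(tool_pos=d['pos'],tool_rot=d['rot']);K,T,_=cam('wrist',o)
g=cv2.cvtColor(d['im'],cv2.COLOR_RGB2GRAY).astype(np.float32)
c0=atz([324,187],.08,K,T)[0]
# dark/bright edge of bore and rim ring: radial search
from scipy.optimize import least_squares
c=c0.copy()
for it in range(3):
  for Rr in (.0365,.048):
    pts=[]
    for a in np.linspace(0,2*np.pi,90,endpoint=False):
        rr=np.arange(Rr-.005,Rr+.005,.0004);P=c+np.c_[rr*np.cos(a),rr*np.sin(a),0*rr]
        uv=proj(P,K,T).astype(np.float32);v=cv2.remap(g,uv[:,:1],uv[:,1:],1)[:,0];s=np.diff(v)*(1 if Rr<.04 else -1);i=np.argmax(s)
        if s[i]>6: pts.append(P[i,:2])
    pts=np.array(pts);f=least_squares(lambda p:np.hypot(*(pts-p[:2]).T)-p[2],[*c[:2],Rr],loss='soft_l1',f_scale=.001)
    print(Rr,len(pts),f.x)
    if Rr<.04: c[:2]=f.x[:2]
b=atz([[312,167],[344,176],[336,207],[302,197]],.068,K,T)[:,:2]
print('drive centre',b.mean(0))
for i in range(4):
    e=b[(i+1)%4]-b[i];print(np.degrees(np.arctan2(e[1],e[0]))%90)
# top-cam well centre
piv=atz([384,144],.09,K,T)[0];pin=atz([356,96],.115,K,T)[0]
print('pivot',piv,np.hypot(*(piv-c)[:2]),np.degrees(np.arctan2(*(piv-c)[[1,0]]))-90,'pin',pin,np.hypot(*(pin-piv)[:2]),np.degrees(np.arctan2(*(piv-pin)[[1,0]])))
E
python3 -m crank '[{"offset":[-0.383,-0.281,-0.01],"twist":[0,0,0]},{"offset":[-0.383,-0.281,-0.01],"twist":[0,0,0]},{"offset":[-0.383,-0.281,-0.01],"twist":[0,0,0]},{"offset":[-0.383,-0.281,-0.01],"twist":[0,0,0]},{"offset":[-0.383,-0.281,-0.01],"twist":[0,0,0]},{"offset":[-0.383,-0.281,-0.01],"twist":[0,0,0]},{"offset":[-0.383,-0.281,-0.01],"twist":[0,0,0]},{"offset":[-0.383,-0.281,-0.01],"twist":[0,0,0]},{"offset":[-0.383,-0.281,-0.01],"twist":[0,0,0]},{"offset":[-0.383,-0.281,-0.01],"twist":[0,0,0]},{"offset":[-0.383,-0.281,-0.01],"twist":[0,0,0]}]'
python3 - <<'E'
from h import *
o=get_obs();im=get_image('wrist');save('w2',im)
np.savez('w2.npz',im=im,pos=o['tool_pos'],rot=o['tool_rot'])
E
```

```text
0.0365 90 [0.53740485 0.18844735 0.03571216]
0.048 90 [0.53841497 0.18859723 0.04709224]
0.0365 90 [0.53759123 0.18834875 0.0358366 ]
0.048 90 [0.53838439 0.1885994  0.0470698 ]
0.0365 90 [0.53786277 0.18841774 0.03600125]
0.048 90 [0.5384244  0.18856543 0.04709948]
drive centre [0.53841368 0.18800094]
19.72390226397233
22.42165851043606
18.582963679224605
16.975379135101576
pivot [0.55333931 0.24771194 0.09      ] 0.06128070521017927 -14.6285460766953 pin [0.51237564 0.26160084 0.115     ] 0.0432541715434809 -18.72945065631353
t: 3.65
tool_pos: [0.5332, -0.2895, 0.2203]
tool_rot: [-1.435, -2.794, -0.0]
contact_force: [0.2, -0.2, 0.2]
opening: 0.0854
grip_force: 0.0
```

View pics/w2.png

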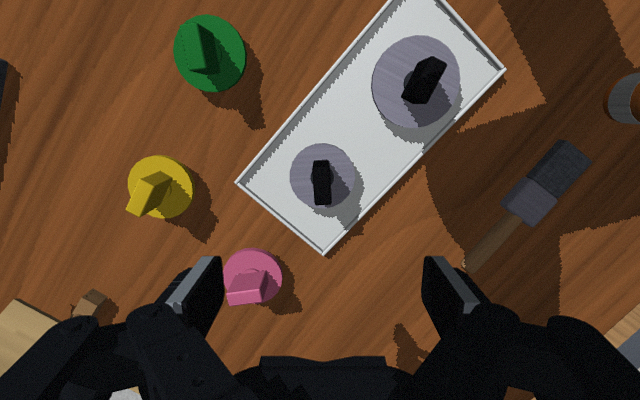

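The wrist view shows the head at (323,176) in the tray, with its grip almost vertical in the picture from (321,160) to (322,204). Next I fit the disc circle and the slab.

```bash
cat > fit.py <<'E'
from h import *
from scipy.optimize import minimize,least_squares
import sys
d=np.load(sys.argv[1]);u0,v0=map(float,sys.argv[2:4]);z0=float(sys.argv[4]);o=dict(tool_pos=d['pos'],tool_rot=d['rot']);K,T,_=cam('wrist',o)
hsv=cv2.cvtColor(d['im'],cv2.COLOR_RGB2HSV);g=cv2.cvtColor(d['im'],cv2.COLOR_RGB2GRAY)
m=(g<60).astype(np.uint8);n,l,s,ce=cv2.connectedComponentsWithStats(m);k=l[int(v0),int(u0)];m=(l==k);print('area',m.sum(),s[k])
c0=atz([u0,v0],z0+.046,K,T)[0]
V=np.array([[x,y,z] for x in(-.018,.018) for y in(-.008,.008) for z in(.021,.062)])
def f(p):
    c,s_=np.cos(p[2]),np.sin(p[2]);P=V@np.array([[c,s_,0],[-s_,c,0],[0,0,1]])+[p[0]/100,p[1]/100,z0]
    h=cv2.convexHull((proj(P,K,T)*16).astype(np.int32));w=np.zeros((400,640),np.uint8);cv2.fillConvexPoly(w,h,1,shift=4)
    return -(w.astype(bool)&m).sum()/(w.astype(bool)|m).sum()
best=min((minimize(f,[c0[0]*100,c0[1]*100,a],method='Nelder-Mead',options=dict(initial_simplex=np.array([[c0[0]*100,c0[1]*100,a]]*4)+np.vstack([np.zeros(3),np.diag([.5,.5,.15])]))) for a in np.arange(0,np.pi,.3)),key=lambda r:r.fun)
print('grip xy',best.x[:2]/100,'yaw',np.degrees(best.x[2])%180,'iou',-best.fun)
E
python3 fit.py w2.npz 322 185 .003
python3 - <<'E'
from h import *
go([.533,-.29,.05],35)
d=np.load('w2.npz');K,T,_=cam('wrist',dict(tool_pos=d['pos'],tool_rot=d['rot']))
print(atz([323,176],.022,K,T))
E
```

```text
area 856 [311 160  23  47 856]
grip xy [ 0.53378951 -0.28954048] yaw 126.62374515948501 iou 0.9027932960893855
offset mm [ -0.2  -0.5 170.4] twistz 0.6 yawy now 35.6 tilt [ 1.e-04  1.e-04 -1.e+00] q6 -1.24
[[ 0.53405748 -0.28855549  0.022     ]]
```

```bash
python3 -m crank '[{"offset":[0,0.0005,0.06],"twist":[0,0,-1]},{"offset":[0,0.0005,0.12],"twist":[0,0,-1]},{"offset":[0,0.0005,0.165],"twist":[0,0,-1]},{"offset":[0,0.0005,0.188],"twist":[0,0,-1]},{"offset":[0,0.0005,0.188],"twist":[0,0,-1]}]' 1 && python3 -m crank '[{"offset":[0,0,0],"twist":[0,0,0]},{"offset":[0,0,0],"twist":[0,0,0]},{"offset":[0,0,0],"twist":[0,0,0]},{"offset":[0,0,0],"twist":[0,0,0]},{"offset":[0,0,0],"twist":[0,0,0]},{"offset":[0,0,0],"twist":[0,0,0]}]' 0 60
```

```text
t: 4.32
tool_pos: [0.5319, -0.2886, 0.0298]
tool_rot: [-1.41, -2.802, -0.001]
contact_force: [-0.4, -0.3, 0.3]
opening: 0.0854
grip_force: 0.0
t: 5.08
tool_pos: [0.5339, -0.2912, 0.0333]
tool_rot: [1.413, 2.804, -0.0]
contact_force: [-0.7, 0.2, 6.7]
opening: 0.015
grip_force: 58.8
```

```bash
python3 -m crank '[{"offset":[0,0,-0.02],"twist":[0,0,0]},{"offset":[0,0,-0.06],"twist":[0,0,0]},{"offset":[0,0,-0.12],"twist":[0,0,0]},{"offset":[0,0,-0.17],"twist":[0,0,0]},{"offset":[0,0,-0.17],"twist":[0,0,0]},{"offset":[0,0,-0.17],"twist":[0,0,0]}]'
python3 - <<'E'
from h import *
o=get_obs();im=get_image('wrist');np.savez('w3.npz',im=im,pos=o['tool_pos'],rot=o['tool_rot'])
save('w3',im)
print(o['tool_pos'],o['contact_force'])
go([.5383,.1885,.2],None)
E
```

```text
t: 5.82
tool_pos: [0.5327, -0.2903, 0.2016]
tool_rot: [-1.413, -2.804, -0.0]
contact_force: [0.4, 0.7, -2.5]
opening: 0.0153
grip_force: 58.3
[ 0.53274108 -0.29027084  0.20161731] [ 0.36827042  0.67312792 -2.5095169 ]
offset mm [380.9 289.6   1.2] twistz 0 yawy now 36.5 tilt [-0.003   0.0021 -1.    ] q6 -1.26
```

View pics/w3.png

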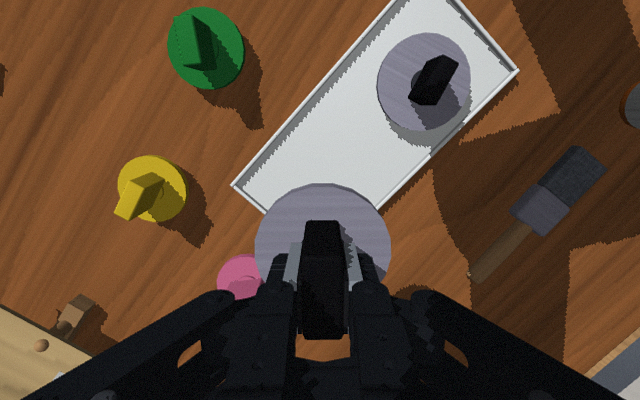

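The head is held upright, with its disc edge at columns 255–391 and top row 184. Next I find the disc centre in the tool frame.

```bash
python3 - <<'E'
from h import *
from scipy.optimize import least_squares
c=get_calibration('wrist');K=np.array(c['intrinsics']);T=np.array(c['tool_from_camera'])
g=cv2.cvtColor(np.load('w3.npz')['im'],cv2.COLOR_RGB2GRAY).astype(np.float32)
# radial edge search about image centre (323,250): outermost bright disc -> use model-guided search
def model(p,a): return proj(np.c_[p[0]+.034*np.cos(a),p[1]+.034*np.sin(a),0*a+p[2]],K,T)
a=np.radians(np.arange(-70,71,4))
p=np.array([0,0,.010]);print(model(p,np.radians([-90,0,90])))
for it in range(5):
    uv=model(p,a);ct=model(p*[1,1,1],a)*0+proj(np.array([p]),K,T);n=uv-ct;n/=np.linalg.norm(n,axis=1)[:,None]
    ss=np.arange(-12,12.1,.5);E=[]
    for u,nn in zip(uv,n):
        q=(u+ss[:,None]*nn).astype(np.float32);v=cv2.GaussianBlur(cv2.remap(g,q[:,:1],q[:,1:],1),(1,5),0)[:,0]
        dd=np.abs(np.diff(v));i=dd.argmax();E.append(ss[i]+.25 if dd[i]>3 else 0)
    E=np.array(E);tgt=uv+E[:,None]*n
    r=least_squares(lambda x:((model(x,a)-tgt)*n).sum(1),p,loss='soft_l1');p=r.x
    print(p,np.abs(r.fun).mean())
E
```

```text
[[252.80035934 255.38276623]
 [321.20925313 189.00640131]
 [389.69116612 255.41434297]]
[0.00130504 0.000504   0.01775981] 0.28772014433433174
[0.00126104 0.00045563 0.01793749] 0.31900607620389015
[0.00118481 0.00041901 0.01826885] 0.33476694433350124
[0.0010963  0.0004457  0.01871192] 0.3536428370461286
[0.00118896 0.00042817 0.01828162] 0.3149000785680997
```

```bash
python3 - <<'E'
from h import *
go([.5383,.1868,.2],19.5)
E
python3 -m crank '[{"offset":[0.05,0.04,0],"twist":[0,0,4]},{"offset":[0.1,0.076,0],"twist":[0,0,9]},{"offset":[0.15,0.114,0],"twist":[0,0,17]},{"offset":[0.2,0.152,0],"twist":[0,0,17]},{"offset":[0.25,0.19,0],"twist":[0,0,17]},{"offset":[0.3,0.228,0],"twist":[0,0,17]},{"offset":[0.35,0.265,0],"twist":[0,0,17]},{"offset":[0.38,0.289,0],"twist":[0,0,17]},{"offset":[0.38,0.289,0],"twist":[0,0,17]},{"offset":[0.38,0.289,0],"twist":[0,0,17]},{"offset":[0.38,0.289,0],"twist":[0,0,17]}]'
python3 - <<'E'
from h import *
go([.5383,.1868,.115],19.5)
E
```

```text
offset mm [379.5 288.5   1.2] twistz 17.0 yawy now 36.5 tilt [-0.003   0.0021 -1.    ] q6 -1.26
t: 7.25
tool_pos: [0.5392, 0.1855, 0.2014]
tool_rot: [-1.814, -2.564, 0.002]
contact_force: [0.4, -0.1, -0.5]
opening: 0.0152
grip_force: 58.6
offset mm [ 1.5 -0.3 86.4] twistz -0.1 yawy now 19.4 tilt [-1.6e-03 -6.0e-04 -1.0e+00] q6 -0.14
```

```bash
python3 -m crank '[{"offset":[0.0015,0,0.04],"twist":[0,0,0]},{"offset":[0.0015,0,0.07],"twist":[0,0,0]},{"offset":[0.0015,0,0.085],"twist":[0,0,0]},{"offset":[0.0015,0,0.085],"twist":[0,0,0]},{"offset":[0.0015,0,0.09],"twist":[0,0,0]},{"offset":[0.0015,0,0.095],"twist":[0,0,0]},{"offset":[0.0015,0,0.097],"twist":[0,0,0]},{"offset":[0.0015,0,0.097],"twist":[0,0,0]}]'
python3 - <<'E'
from h import *
o=get_obs();im=get_image('wrist');save('w4',im);s=get_image('scene')
save('w4s',np.hstack([cv2.resize(im[120:400,120:520],(400,280)),cv2.resize(s[130:230,370:480],(308,280),interpolation=cv2.INTER_CUBIC)]))
print(o['wrist_torque']);go([.5383,.1868,.09],19.5)
E
```

```text
t: 8.25
tool_pos: [0.539, 0.1881, 0.1053]
tool_rot: [1.813, 2.566, 0.0]
contact_force: [-0.3, 0.4, -1.6]
opening: 0.015
grip_force: 58.6
[0.03567277 0.02508606 0.0321776 ]
offset mm [-1.  -1.2 15.5] twistz 0.0 yawy now 19.5 tilt [ 3.e-04  0.e+00 -1.e+00] q6 -0.14
```

View pics/w4s.png

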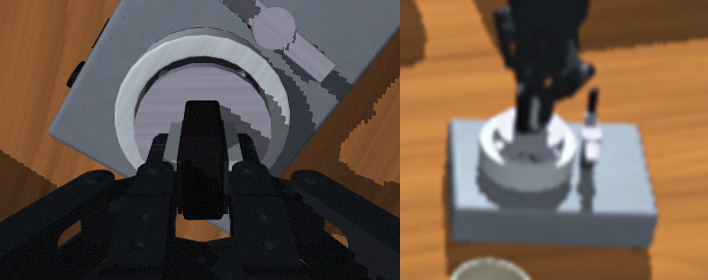

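The picture shows the disc centred just above the well, with the rim visible around it. I refine with a rim fit from this same image.

```bash
python3 - <<'E'
from h import *
from scipy.optimize import least_squares
c=get_calibration('wrist');K=np.array(c['intrinsics']);T=np.array(c['tool_from_camera'])
g=cv2.cvtColor(cv2.imread('pics/w4.png'),cv2.COLOR_BGR2GRAY).astype(np.float32)
def run(p,Rr,fixz,a,sign):
    def model(p,a): return proj(np.c_[p[0]+Rr*np.cos(a),p[1]+Rr*np.sin(a),0*a+fixz],K,T)
    for it in range(6):
        uv=model(p,a);n=uv-proj(np.array([[*p,fixz]]),K,T);n/=np.linalg.norm(n,axis=1)[:,None]
        ss=np.arange(-9,9.1,.5);E=[]
        for u,nn in zip(uv,n):
            q=(u+ss[:,None]*nn).astype(np.float32);v=cv2.GaussianBlur(cv2.remap(g,q[:,:1],q[:,1:],1),(1,5),0)[:,0]
            d=np.diff(v)*sign;i=d.argmax();E.append(ss[i]+.25 if d[i]>4 else np.nan)
        E=np.array(E);k=~np.isnan(E);t=uv+np.nan_to_num(E)[:,None]*n
        r=least_squares(lambda x:(((model(x,a)-t)*n).sum(1))[k],p,loss='soft_l1',f_scale=.5);p=r.x
    print(Rr,p*1000,np.abs(r.fun).mean(),k.sum())
A=np.radians
print(proj(np.array([[.048,0,.025],[.034,0,.010]]),K,T))
run(np.array([0,0]),.048,.0253,A(np.arange(-80,81,4)),-1)
run(np.array([0,0]),.0365,.0253,A(np.arange(-30,31,4)),1)
for z in (.008,.010,.013): run(np.array([.0015,0]),.034,z,A(np.arange(-75,76,4)),-1)
E
```

```text
[[322.38760401 154.59303311]
 [322.39774967 189.13996366]]
0.048 [-0.28226626 -0.41713432] 0.5137768637069987 41
0.0365 [ 0.77492161 -0.32169842] 0.0974681946046635 16
0.034 [ 2.59720617 -0.70724341] 1.3601361402916077 38
0.034 [ 2.10556104 -0.58980503] 1.1989349667565363 38
0.034 [ 1.72151126 -0.49443755] 1.1064751427215798 38
```

```bash
python3 -m crank '[{"offset":[-0.0015,-0.0006,0],"twist":[0,0,0]},{"offset":[-0.0015,-0.0006,0.003],"twist":[0,0,0]},{"offset":[-0.0015,-0.0006,0.005],"twist":[0,0,0]},{"offset":[-0.0015,-0.0006,0.006],"twist":[0,0,0]},{"offset":[-0.0015,-0.0006,0.007],"twist":[0,0,0]},{"offset":[-0.0015,-0.0006,0.008],"twist":[0,0,0]},{"offset":[-0.0015,-0.0006,0.008],"twist":[0,0,0]}]'
```

```text
t: 9.22
tool_pos: [0.5388, 0.1865, 0.0972]
tool_rot: [-1.813, -2.566, 0.0]
contact_force: [0.4, -0.3, -1.7]
opening: 0.0153
grip_force: 58.6
```

```bash
python3 -m crank '[{"offset":[0,0,0.001],"twist":[0,0,0]},{"offset":[0,0,0.002],"twist":[0,0,0]},{"offset":[0,0,0.003],"twist":[0,0,0]},{"offset":[0,0,0.003],"twist":[0,0,0]}]'
```

```text
t: 9.72
tool_pos: [0.5388, 0.1864, 0.0941]
tool_rot: [-1.813, -2.566, 0.0]
contact_force: [-0.7, 0.0, -1.7]
opening: 0.0153
grip_force: 58.6
```

```bash
python3 -m crank '[{"offset":[0,0,0.001],"twist":[0,0,0]},{"offset":[0,0,0.002],"twist":[0,0,0]},{"offset":[0,0,0.003],"twist":[0,0,0]},{"offset":[0,0,0.003],"twist":[0,0,0]}]'
```

```text
t: 10.22
tool_pos: [0.5388, 0.1864, 0.0912]
tool_rot: [-1.813, -2.566, 0.0]
contact_force: [-0.6, 0.1, -1.6]
opening: 0.0148
grip_force: 58.6
```

```bash
python3 -m crank '[{"offset":[0,0,0.001],"twist":[0,0,0]},{"offset":[0,0,0.002],"twist":[0,0,0]},{"offset":[0,0,0.002],"twist":[0,0,0]}]'
python3 -c "
from h import *
s=get_image('wrist');save('w5',s[60:400,120:520])"
```

```text
t: 10.6
tool_pos: [0.539, 0.1865, 0.0893]
tool_rot: [1.813, 2.566, 0.0]
contact_force: [0.0, 0.1, -2.1]
opening: 0.015
grip_force: 58.9
```

View pics/w5.png

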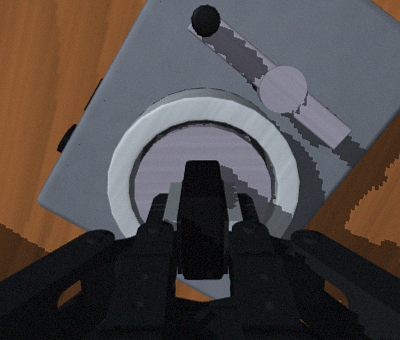

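The disc is inside the well with an even gap, almost flush, and there is no contact yet. I lower it further until it touches.

```bash
python3 -m crank '[{"offset":[0,0,0.001],"twist":[0,0,0]},{"offset":[0,0,0.001],"twist":[0,0,0]}]';python3 -m crank '[{"offset":[0,0,0.001],"twist":[0,0,0]},{"offset":[0,0,0.001],"twist":[0,0,0]}]'
```

```text
t: 10.9
tool_pos: [0.539, 0.1865, 0.0888]
tool_rot: [1.813, 2.566, 0.0]
contact_force: [-1.5, -0.1, 1.6]
opening: 0.0151
grip_force: 59.3
t: 11.15
tool_pos: [0.5391, 0.1865, 0.0876]
tool_rot: [1.813, 2.566, 0.0]
contact_force: [-1.8, -0.8, 3.4]
opening: 0.0154
grip_force: 59.3
```

Contact is at about 0.089, the height I predicted for seated. To confirm the lugs are engaged, I twist slightly under light pressure.

```bash
python3 -c "
from h import *
print(get_obs()['wrist_torque'])"; python3 -m crank '[{"offset":[0,0,0],"twist":[0,0,3]},{"offset":[0,0,0],"twist":[0,0,6]},{"offset":[0,0,0],"twist":[0,0,9]},{"offset":[0,0,0],"twist":[0,0,12]},{"offset":[0,0,0],"twist":[0,0,12]}]';python3 -c "
from h import *
print(get_obs()['wrist_torque'])"; python3 -m crank '[{"offset":[0,0,0],"twist":[0,0,-4]},{"offset":[0,0,0],"twist":[0,0,-8]},{"offset":[0,0,0],"twist":[0,0,-12]},{"offset":[0,0,0],"twist":[0,0,-16]},{"offset":[0,0,0],"twist":[0,0,-20]},{"offset":[0,0,0],"twist":[0,0,-22]},{"offset":[0,0,0],"twist":[0,0,-22]}]';python3 -c "
from h import *
print(get_obs()['wrist_torque'],yawy(get_obs()))"
```

```text
[-0.12159452  0.42464657 -0.05115069]
t: 11.78
tool_pos: [0.5395, 0.1866, 0.0878]
tool_rot: [2.07, 2.362, 0.002]
contact_force: [-0.0, -0.4, 3.2]
opening: 0.0151
grip_force: 59.4
[-0.05668749  0.07459838  0.02424665]
t: 12.65
tool_pos: [0.5395, 0.1866, 0.0877]
tool_rot: [1.582, 2.713, 0.002]
contact_force: [0.7, 0.2, 2.2]
opening: 0.0154
grip_force: 59.3
[ 0.03338228 -0.11137946 -0.00559928] 29.505683606810152
```

```bash
python3 - <<'E'
from h import *
from scipy.optimize import least_squares
c=get_calibration('wrist');K=np.array(c['intrinsics']);T=np.array(c['tool_from_camera'])
o=get_obs();im=get_image('wrist');save('w6',im);print(o['tool_pos'])
g=cv2.cvtColor(im,cv2.COLOR_RGB2GRAY).astype(np.float32)
def run(p,Rr,a,sign,W=6):
    def model(p,a): return proj(np.c_[p[0]+Rr*np.cos(a),p[1]+Rr*np.sin(a),0*a+p[2]],K,T)
    for it in range(6):
        uv=model(p,a);n=uv-proj(np.array([p]),K,T);n/=np.linalg.norm(n,axis=1)[:,None]
        ss=np.arange(-W,W+.1,.5);E=[]
        for u,nn in zip(uv,n):
            q=(u+ss[:,None]*nn).astype(np.float32);v=cv2.remap(g,q[:,:1],q[:,1:],1)[:,0]
            d=np.convolve(v,[1,1,-1,-1],'same')*sign;d[[0,1,-1,-2]]=0;i=d.argmax();E.append(ss[i] if d[i]>10 else np.nan)
        E=np.array(E);k=~np.isnan(E);t=uv+np.nan_to_num(E)[:,None]*n
        r=least_squares(lambda x:(((model(x,a)-t)*n).sum(1))[k],p,loss='soft_l1',f_scale=.5);p=r.x
    print(Rr,np.round(p*1000,1),np.abs(r.fun).mean(),k.sum())
A=np.radians
for z in (0,.008):
    run(np.array([0,0,z]),.048,A(np.arange(-80,81,3)),-1)
    run(np.array([0,0,z]),.0365,A(np.arange(-75,76,3)),1)
    run(np.array([0.0015,0,z]),.034,A(np.arange(-75,76,3)),-1,4)
crop=im[150:290,230:430];save('w6c',cv2.resize(crop,(800,560),interpolation=cv2.INTER_CUBIC))
E
```

```text
[0.53947112 0.18656784 0.08769039]
0.048 [ 1.4 -0.1 10.1] 0.3400680025234181 54
0.0365 [2.7 0.  7. ] 0.1367773124765818 51
0.034 [ 1.4  0.2 12. ] 0.4432485344742998 51
0.048 [ 1.4 -0.1 10.1] 0.34006819171248837 54
0.0365 [2.7 0.  6.8] 0.1304199938633961 51
0.034 [ 1.5  0.2 11.7] 0.36421948721041364 51
```

View pics/w6c.png

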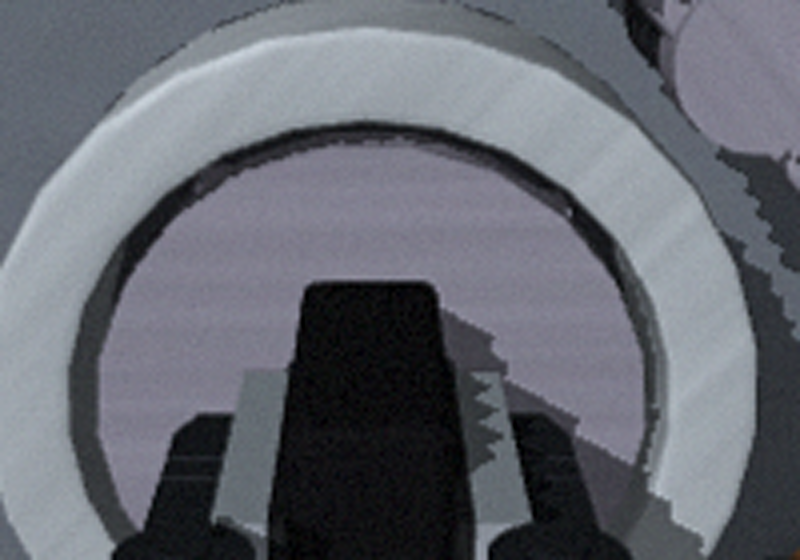

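The disc sits inside the bore at rim level: the fit puts the disc about 12 mm below the TCP and the rim about 7–10 mm. So the head is home and not 8 mm proud. I release and back up.

```bash
python3 -m crank '[{"offset":[0,0,0],"twist":[0,0,0]},{"offset":[0,0,0],"twist":[0,0,0]},{"offset":[0,0,0],"twist":[0,0,0]},{"offset":[0,0,0],"twist":[0,0,0]}]' 0.5 && python3 -m crank '[{"offset":[0,0,-0.01],"twist":[0,0,0]},{"offset":[0,0,-0.03],"twist":[0,0,0]},{"offset":[0,0,-0.07],"twist":[0,0,0]},{"offset":[0,0,-0.11],"twist":[0,0,0]},{"offset":[0,0,-0.11],"twist":[0,0,0]},{"offset":[0,0,-0.11],"twist":[0,0,0]}]'
python3 - <<'E'
from h import *
o=get_obs();im=get_image('wrist');save('w7',im[0:300,120:520]);np.savez('w7.npz',im=im,pos=o['tool_pos'],rot=o['tool_rot'])
print(o['tool_pos'],yawy(o))
for q in('keeper','keeper_pin','mill'):
    for r in cut_out(q,'wrist')[:2]: print(q,r['confidence'],r['rect'])
E
```

```text
t: 13.2
tool_pos: [0.5387, 0.1864, 0.087]
tool_rot: [-1.582, -2.714, 0.001]
contact_force: [0.3, -0.1, 0.8]
opening: 0.0425
grip_force: 0.0
t: 13.95
tool_pos: [0.539, 0.1865, 0.1982]
tool_rot: [1.582, 2.713, 0.001]
contact_force: [0.5, 0.1, -0.6]
opening: 0.0431
grip_force: 0.0
[0.53904413 0.18647604 0.19824648] 29.51613251094208
keeper 0.94 [374.3, 131.2, 79.8, 93.3]
keeper_pin 0.74 [373.2, 129.5, 79.5, 94.0]
mill 0.68 [345.1, 148.7, 270.5, 275.4]
```

View pics/w7.png

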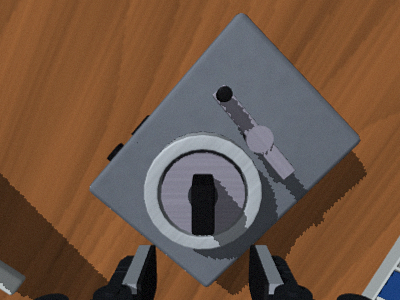

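The head sits in the well with the disc flush inside the rim. The full-frame pixels are pin top (345,93), pivot (379,140), nose end (406,172) and well (322,191).

```bash
python3 - <<'E'
from h import *
d=np.load('w7.npz');K,T,_=cam('wrist',dict(tool_pos=d['pos'],tool_rot=d['rot']))
well=atz([322,191],.08,K,T)[0];piv=atz([379,140],.09,K,T)[0];pin=atz([345,93],.115,K,T)[0];nose=atz([406,172],.088,K,T)[0]
ang=lambda v:np.degrees(np.arctan2(v[1],v[0]))
print(well,piv,pin,nose)
print('piv r,ang',np.hypot(*(piv-well)[:2]),ang(piv-well)-90,'lever',ang(nose-pin),ang(piv-pin),ang(nose-piv),np.hypot(*(piv-pin)[:2]))
b=atz(np.array([[242,12],[360,138],[208,286],[90,188]])+[120,0],.05,K,T);print([ang(b[(i+1)%4]-b[i]) for i in range(4)])
E
```

```text
[0.53680132 0.1908869  0.08      ] [0.55300065 0.24779304 0.09      ] [0.51317153 0.26248279 0.115     ] [0.58432943 0.23744243 0.088     ]
piv r,ang 0.05916694963334804 -15.889932252195948 lever -19.386891168454664 -20.24494013035388 -18.282867854107273 0.04245171271469935
[np.float64(-13.263370509986963), np.float64(-102.74042663929177), np.float64(166.58850634535338), np.float64(76.5584428930228)]
```

```bash
python3 -c "
from h import *
go([.5132,.2624,.14],70.5)"
```

```text
offset mm [78.5 16.  55.9] twistz -41.0 yawy now 29.5 tilt [-2.5e-03 -6.0e-04 -1.0e+00] q6 -0.31
```

```bash
python3 -m crank '[{"offset":[0.04,0.008,0],"twist":[0,0,-10]},{"offset":[0.0785,0.016,0],"twist":[0,0,-20]},{"offset":[0.0785,0.016,0.01],"twist":[0,0,-30]},{"offset":[0.0785,0.016,0.04],"twist":[0,0,-41]},{"offset":[0.0785,0.016,0.056],"twist":[0,0,-41]},{"offset":[0.0785,0.016,0.056],"twist":[0,0,-41]},{"offset":[0.0785,0.016,0.056],"twist":[0,0,-41]}]' 0.32
python3 - <<'E'
from h import *
o=get_obs();im=get_image('wrist');save('w8',im[100:400,120:520]);np.savez('w8.npz',im=im,pos=o['tool_pos'],rot=o['tool_rot'])
K,T,_=cam('wrist',o);print(proj(np.array([[.5132,.2624,.115],[*o['tool_pos'][:2],.115]]),K,T));go([.5132,.2624,.095],70.5)
E
```

```text
t: 15.02
tool_pos: [0.5147, 0.2627, 0.1421]
tool_rot: [0.534, 3.095, 0.001]
contact_force: [0.5, 0.0, -0.2]
opening: 0.0271
grip_force: 0.0
[[318.18741801 238.4118058 ]
 [319.60171483 240.7101111 ]]
offset mm [ 1.6 -1.  47.6] twistz -0.1 yawy now 70.4 tilt [ 1.8e-03  6.0e-04 -1.0e+00] q6 -0.89
```

View pics/w8.png

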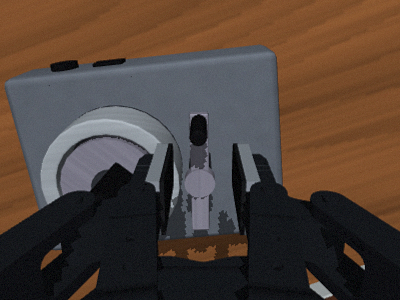

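The pin top is at full-frame (319,238), as predicted (318,238), and centred between the fingers. I descend and sweep.

```bash
python3 -m crank '[{"offset":[0.001,-0.001,0.02],"twist":[0,0,0]},{"offset":[0.0015,-0.001,0.035],"twist":[0,0,0]},{"offset":[0.0015,-0.001,0.047],"twist":[0,0,0]},{"offset":[0.0015,-0.001,0.047],"twist":[0,0,0]}]'
python3 - <<'E'
from h import *
o=get_obs();M=R.from_rotvec(o['tool_rot']).as_matrix();P=np.array([.5528,.2484]);y0=yawy(o)
for th in range(150,60,-10):
    t=np.radians(th);v=M.T@np.array([*(P+.042*np.array([np.cos(t),np.sin(t)])-o['tool_pos'][:2]),0]);print(th,np.round(v*1000,1),'twist',round(y0-(th-90),1))
E
```

```text
t: 15.58
tool_pos: [0.5112, 0.2618, 0.0923]
tool_rot: [-0.531, -3.093, 0.003]
contact_force: [-0.4, 0.1, -0.4]
opening: 0.0271
grip_force: 0.0
150 [-2.4  8.9 -0. ] twist 10.5
140 [-4.3 16.  -0. ] twist 20.5
130 [-7.5 22.6 -0.1] twist 30.5
120 [-11.7  28.5  -0.1] twist 40.5
110 [-17.   33.7  -0.1] twist 50.5
100 [-23.   37.8  -0.1] twist 60.5
90 [-29.7  40.9  -0.2] twist 70.5
80 [-36.7  42.7  -0.2] twist 80.5
70 [-44.   43.3  -0.2] twist 90.5
```

```bash
python3 -m crank '[{"offset":[-0.001,0.0045,-0.002],"twist":[0,0,5]},{"offset":[-0.0024,0.009,-0.002],"twist":[0,0,10]},{"offset":[-0.0033,0.0125,-0.002],"twist":[0,0,15]},{"offset":[-0.0043,0.016,-0.002],"twist":[0,0,20]},{"offset":[-0.0058,0.0193,-0.002],"twist":[0,0,25]},{"offset":[-0.0075,0.0226,-0.002],"twist":[0,0,30]},{"offset":[-0.0095,0.0257,-0.002],"twist":[0,0,35]},{"offset":[-0.0117,0.0285,-0.002],"twist":[0,0,40]},{"offset":[-0.0143,0.0312,-0.002],"twist":[0,0,45]},{"offset":[-0.017,0.0337,-0.002],"twist":[0,0,50]},{"offset":[-0.02,0.0358,-0.002],"twist":[0,0,55]},{"offset":[-0.023,0.0378,-0.002],"twist":[0,0,60]},{"offset":[-0.0263,0.0394,-0.002],"twist":[0,0,65]},{"offset":[-0.0297,0.0409,-0.002],"twist":[0,0,70]},{"offset":[-0.0332,0.0419,-0.002],"twist":[0,0,75]},{"offset":[-0.0367,0.0427,-0.002],"twist":[0,0,80]},{"offset":[-0.0367,0.0427,-0.002],"twist":[0,0,80]}]'
python3 - <<'E'
from h import *
o=get_obs();im=get_image('wrist');save('w9',im[60:400,120:520]);print(yawy(o),o['q'][5])
M=R.from_rotvec(o['tool_rot']).as_matrix();P=np.array([.5528,.2484])
for th in (75,70,65,60):
    t=np.radians(th);v=M.T@np.array([*(P+.042*np.array([np.cos(t),np.sin(t)])-o['tool_pos'][:2]),0]);print(th,np.round(v*1000,1),'twist',round(yawy(o)-(th-90),1))
E
```

```text
t: 17.7
tool_pos: [0.5617, 0.2903, 0.0967]
tool_rot: [2.396, 2.031, 0.001]
contact_force: [-0.0, 0.4, 0.4]
opening: 0.0274
grip_force: 0.0
-9.43757073019676 0.5241215181806014
75 [-1.   2.2  0. ] twist 5.6
70 [-1.5  5.8  0. ] twist 10.6
65 [-2.3  9.4  0. ] twist 15.6
60 [-3.5 12.9  0. ] twist 20.6
```

View pics/w9.png

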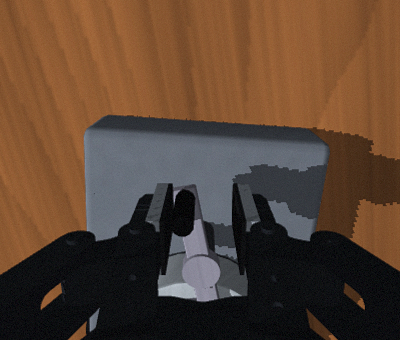

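The pin rides on the rear finger and the lever is nearly closed. I have now viewed 12 pictures, over the limit of 10, so I'll view no more and use forces and numbers from here. I push on to the stop.

```bash
python3 -m crank '[{"offset":[-0.001,0.0022,0],"twist":[0,0,5]},{"offset":[-0.0015,0.004,0],"twist":[0,0,8]},{"offset":[-0.0016,0.0058,0],"twist":[0,0,10]},{"offset":[-0.0016,0.0058,0],"twist":[0,0,10]}]'; python3 -m crank '[{"offset":[0,0.001,0],"twist":[0,0,0]},{"offset":[0,0.002,0],"twist":[0,0,0]},{"offset":[0,0.002,0],"twist":[0,0,0]}]'
```

```text
t: 18.25
tool_pos: [0.5668, 0.2879, 0.0965]
tool_rot: [-2.564, -1.815, -0.001]
contact_force: [-0.1, 1.0, 0.9]
opening: 0.0277
grip_force: 0.5
t: 18.62
tool_pos: [0.5687, 0.2869, 0.0963]
tool_rot: [2.565, 1.814, -0.0]
contact_force: [-0.2, 0.9, 0.8]
opening: 0.0271
grip_force: 0.5
```

```bash
python3 -m crank '[{"offset":[0,0.001,0],"twist":[0,0,0]},{"offset":[0,0.001,0],"twist":[0,0,0]}]'; python3 -m crank '[{"offset":[0,0.001,0],"twist":[0,0,0]},{"offset":[0,0.001,0],"twist":[0,0,0]}]'
```

```text
t: 18.88
tool_pos: [0.5696, 0.2866, 0.0962]
tool_rot: [2.565, 1.813, -0.0]
contact_force: [0.1, 1.3, -0.5]
opening: 0.0271
grip_force: 0.5
t: 19.12
tool_pos: [0.5706, 0.2863, 0.0963]
tool_rot: [2.565, 1.813, -0.0]
contact_force: [-0.7, 0.8, -0.3]
opening: 0.027
grip_force: 0.5
```

```bash
python3 -m crank '[{"offset":[0,0.001,0],"twist":[0,0,0]},{"offset":[0,0.001,0],"twist":[0,0,0]}]'; python3 -m crank '[{"offset":[0,0.001,0],"twist":[0,0,0]},{"offset":[0,0.001,0],"twist":[0,0,0]}]'
```

```text
t: 19.38
tool_pos: [0.5715, 0.2859, 0.0963]
tool_rot: [2.565, 1.813, -0.0]
contact_force: [-0.6, 0.3, -0.3]
opening: 0.0272
grip_force: 0.5
t: 19.62
tool_pos: [0.572, 0.2858, 0.0962]
tool_rot: [-2.565, -1.813, 0.001]
contact_force: [-3.3, 1.2, 1.3]
opening: 0.0271
grip_force: 1.5
```

```bash
python3 -m crank '[{"offset":[0,0.001,0],"twist":[0,0,0]},{"offset":[0,0.001,0],"twist":[0,0,0]}]'; python3 -m crank '[{"offset":[0,0.001,0],"twist":[0,0,0]},{"offset":[0,0.001,0],"twist":[0,0,0]}]'
```

```text
t: 19.88
tool_pos: [0.5722, 0.2858, 0.0962]
tool_rot: [-2.563, -1.813, 0.003]
contact_force: [-5.2, 3.9, 0.7]
opening: 0.0276
grip_force: 3.0
t: 20.12
tool_pos: [0.5723, 0.2858, 0.0961]
tool_rot: [-2.562, -1.812, 0.006]
contact_force: [-8.3, 4.2, 3.3]
opening: 0.0273
grip_force: 4.3
```

Solid stop, with the pin computed at about 74–77° as expected. I centre the fingers off the pin, lift away and check numerically.

```bash
python3 -m crank '[{"offset":[0,-0.004,0],"twist":[0,0,0]},{"offset":[0,-0.011,0],"twist":[0,0,0]},{"offset":[0,-0.011,0],"twist":[0,0,0]},{"offset":[0,-0.011,-0.02],"twist":[0,0,0]},{"offset":[0,-0.011,-0.06],"twist":[0,0,0]},{"offset":[-0.05,-0.011,-0.12],"twist":[0,0,0]},{"offset":[-0.1,-0.011,-0.15],"twist":[0,0,0]},{"offset":[-0.1,-0.011,-0.15],"twist":[0,0,0]},{"offset":[-0.1,-0.011,-0.15],"twist":[0,0,0]}]'
python3 - <<'E'
from h import *
o=get_obs();print(o['contact_force'],o['tool_pos']);im=get_image('wrist');save('w10',im)
K,T,_=cam('wrist',o)
for r in cut_out('keeper','wrist')[:2]:
    ys,xs=np.nonzero(r['region']);print(r['confidence'],r['rect'],len(xs))
    W=atz(np.c_[xs,ys],.088,K,T)[:,:2];m=W.mean(0);w,v=np.linalg.eigh(np.cov((W-m).T));a=v[:,1]
    s=(W-m)@a;print('axis deg',np.degrees(np.arctan2(a[1],a[0]))%180,'ends',m+a*s.min(),m+a*s.max())
P=lambda p:np.round(proj(np.array(p),K,T))
print('expected pin top px',P([.5624,.2893,.115]))
g=cv2.cvtColor(im,cv2.COLOR_RGB2GRAY)
u,v=P([.5624,.2893,.115]).astype(int);n,l,s,c=cv2.connectedComponentsWithStats((g<55).astype(np.uint8))
for i in range(1,n):
    if s[i,4]>60 and abs(c[i][0]-u)<90 and abs(c[i][1]-v)<90: print(s[i],c[i])
print(cut_out('head','wrist')[:1] and cut_out('head','wrist')[0]['rect'])
E
```

```text
t: 21.25
tool_pos: [0.531, 0.1942, 0.2478]
tool_rot: [2.566, 1.812, 0.004]
contact_force: [-0.2, 0.2, -0.3]
opening: 0.0272
grip_force: 0.0
[-0.20972515  0.17365667 -0.34418188] [0.53103785 0.19418985 0.24775229]
0.74 [326.0, 109.0, 22.6, 104.6] 1543
axis deg 76.45029681267954 ends [0.54462707 0.21257768] [0.56494887 0.29690175]
0.66 [325.1, 146.1, 164.4, 201.6] 24369
axis deg 76.89234912961601 ends [0.52648267 0.13367816] [0.56616023 0.30407926]
expected pin top px [320.  66.]
[315  59  13  16 163] [320.98773006  66.79754601]
[333.9, 185.1, 72.2, 70.6]
```

The lever axis is at 76.5° against a mill axis of about 76.8°, and the pin is exactly where the closed position predicts.

```bash
python3 -c "
from station import *
print(finish_job())"
```

```text
the job is handed in; nothing more can be done
None
```

The job is handed in: the small steel head is in the mill with its lugs dropped in and its disc at rim level, and the keeper is swung over it to a solid stop, after about 21 s. The head dropped straight in at the slot angle I measured, so the only turning was a small check twist, whose torque reading was inconclusive. I viewed 12 pictures, over the limit of 10.

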